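Roll a ground pin onto the gauging line and set the feeler on it

ROBOT

A 6-joint arm with a two-finger parallel gripper is mounted at the origin on a cart in front of the work surface, level with it; the furniture and walls round the work are solid. World frame = base frame: x ahead of the robot, y to its left, z up, the work surface at z = 0. Lengths are in m, angles in degrees, forces in N, time in s.
With the tool pointing down it reaches from about 0.375 to 0.9 m from the base axis. Payload 3.1 kg.
Tool frame: the origin (TCP) lies at the very end of the fingers, on their centre line; the grasp point (between the pads) lies 19 mm behind it; z points along the fingers, y is the line along which they close (so a half turn about z gives the same grasp; the last joint's range is limited). The gripper opens to 87 mm and grips with 3 to 60 N. Pads are 19 mm wide; open, the fingers measure 117 mm over their backs; the gripper's body (75 mm by 190 mm) begins 51 mm behind the grasp point.
Start: joints at [60.189, 30.224, 82.088, -0, 67.689, -10.227], TCP at [0.209, 0.589, 0.198] pointing down, gripper open.
Joint ranges: [-176.69, 176.69], [-43.24, 126.21], [12.49, 139.97], [-82, 262], [0, 151.66], [-163.58, 163.58]. Speed limits (degrees/s): [159.86, 159.86, 180, 180, 180, 180].

INTERFACE

Orientations are given as a 3x3 rotation matrix whose columns are the frame's x, y, z axes.
In Python, from rig import bot, imaging gives the robot as it stands.
- The arm moves only by the tool drive_tool, never from a script. Its argument "deltas" is text: rows parted by semicolons, each of 5 numbers parted by spaces: the finger opening in mm, from 0 to 87, then the shift along the world's x, y, z in mm, then the turn about the world's z in rad. In form: jaw dx dy dz twist; .... A call has 1 to 12 rows; each row is the pose to reach, as a shift and turn from the pose commanded when the call began; what a row does not reach only later rows make up. A row lasts 1/10 s, in which the tool goes at most 50 mm and 8.59 degrees, less where a joint would pass 70% of its speed; a pose out of reach is approached as far as the arm can. A call with a gripper value outside its range is refused whole. The fingers move at their own pace and stop on an object; the grip force is fixed at half the most. Time passes only in rows, so rows that repeat a pose let the fingers close. It gives the time, the measured TCP pose, the force, the opening and the grip force at its end, in the units of the state.
- bot.read_state(): the state, without advancing time (a new reading comes with each control period).
- imaging.capture(name): name is "scene" or "top" or "wrist"; returns the picture (384x512x3 uint8, red, green, blue); there is no depth.
- imaging.camera_model(name): a dict with "fx", "fy", "cx", "cy" (pixels), "T" (4x4, takes a point from camera to world coordinates). Camera axes: x right, y down, z forward; pixel columns grow to the right and rows downward; lengths in m; the calibration is good to about 2 mm. A picture is of the moment at which its call begins: read the wrist's pose just before it. camera_model takes no time and is no camera call; for the wrist camera it gives the pose at the moment of the call.
- bot.hand_in(): hands the job in; it is judged then, once.
The state is a dict: "time_s": time; "joint_positions": joint angles; "qvel": joint speeds; "tau": joint torques, N m; "position": TCP position; "tcp_rot": TCP orientation; "force": force on the tool from outside, world axes, zero at the start; "moment": the same for the moment, N m; "opening": opening from 0.0 (shut) to 1.0 (fully open); "grasp_force": force on a finger pad.
Only numpy, scipy, OpenCV 4.12 (cv2) and the standard library are available. Lean on these libraries where they do the work, as an engineer would, in place of code of your own. Each camera call takes 0.05 s, during which the arm holds its last target. There are 200 camera calls.

TASK

Gauge the steel pin that lies on the bench comparator's plate: push it with a fingertip so that it rolls across the plate until it lies along the scribed line under the raised feeler, then press the feeler's thumb pad gently down until the foot rests on the pin and leave both so. Only roll and press: do not pinch, lift or carry the pin, do not bring the feeler down before the pin is on the line, and leave the vee block, the setting ring and the bushing beside the comparator where they are.

Things in the scene. Friction and masses are not known exactly. Their poses are not given: they have to be found in the camera images.
- comparator: Bench comparator, fixed. Ground steel plate, top face 20 mm above the worktop, from x = -100 to 100 and y = -100 to 125 mm in this frame (origin on the worktop; z up; yaw varies). At its +y end a round column carries a grey arm over one black scribed line.
- line_mid (a point): Point on the scribed line, at comparator x = 30, y = 0 mm, on the plate's top face (20 mm above the worktop). The line runs along this point's y axis from y = -85 to +65 mm. The pin starts on its -x side.
- pin: Plain ground steel cylinder 24 mm in diameter, 150 mm long, about 0.5 kg, lightly oiled, lying on the plate 60 to 100 mm from the line, nearly parallel to it. Origin at its centre, 12 mm above the plate; y along its axis; x and z turn as it rolls. Pushed on its side it rolls ahead of the fingertip and, at 40 mm/s, on by at most 5 mm; dragged by its top it goes half as far as the finger.
- pad_top (a point): Centre of the top of the feeler's round black thumb pad, 22 mm in diameter, 54 mm straight above the feeler's origin; 112 mm above the worktop when fully raised. An 8 mm stem joins pad and foot through the arm's head.
- vee_block: Bystander: steel vee block 45 x 60 x 40 mm, origin under its centre. Leave it alone.
- setting_ring: Bystander: steel setting ring 42 mm across, 9 mm high, origin under its centre. Leave it alone.
- bushing: Bystander: turned bushing 28 mm across, 22 mm high, origin under its centre. Leave it alone.
- column_top (a point): Top centre of the comparator's 19 mm round column, 98 mm above the worktop, over the line at comparator x = 30, y = 105 mm. Its arm runs along the line to y = 43 mm, underside 66, top 84 mm above the worktop, so the pin passes below. A 37 mm dial sits on the arm's front at y = 72 to 109 mm, 48 to 86 mm above the worktop, reaching 30 mm to the -x side of the line.
- feeler: The feeler, which slides straight up and down over the line at comparator y = 55 mm. Origin: centre of the underside of its flat foot, 12 mm across; 38 mm above the plate's top when fully raised (it starts 35 to 38), 24 when it rests on the pin, 16 at its lower stop with no pin. No spring: friction of about 3 N holds it where it is left; 2 to 3 N on the pad moves it down.

How it is judged:
By the outcome, as a careful person would: the job done as asked, in the order asked, and still so for the second after the job is handed in, with the robot touching nothing.
It also fails if it takes over 51 s, if anything falls off the work surface, if the arm or the gripper's body presses on something with over 40 N, if the wrist force passes 120 N, or if a joint passes its speed limit or range.

## Working session

There is one attempt and no reset: what is moved stays moved. The work goes in short steps, Python scripts to look and compute and a tool call to move; the robot and the scene stay as the last step left them, time stands still between calls to the robot, and variables do not carry over. Pictures are saved under pics/ and viewed, at most 10 in all, crops included, and the job is handed in when it is done.

Besides the shell and the picture viewer there is one more tool, called after "Call:" as name(argument=value, ...) on one line, values as JSON. drive_tool: Moves the arm, as the interface text tells. Its arguments: {"type":"object","properties":{"deltas":{"type":"string"}},"required":["deltas"]}

```bash
mkdir -p pics; python3 - <<'E'
from rig import bot, imaging
import cv2, numpy as np
for n in ("scene","top"):
    im=imaging.capture(n); cv2.imwrite(f"pics/{n}0.png",im[:,:,::-1])
    m=imaging.camera_model(n); print(n,m["fx"],m["cx"],m["cy"],np.round(m["T"],3).tolist())
s=bot.read_state(); print(s["time_s"],s["position"],np.round(s["tcp_rot"],3).tolist(),s["force"])
E
```

```text
scene 451.80059120172365 251.26508329461578 189.37450681244215 [[-0.366, -0.458, 0.81, -0.276], [-0.93, 0.159, -0.331, 0.61], [0.023, -0.874, -0.485, 0.558], [0.0, 0.0, 0.0, 1.0]]
top 390.0854717717877 255.7221065468933 194.23937084939797 [[-0.029, -0.988, 0.152, 0.353], [-1.0, 0.03, 0.005, 0.294], [-0.009, -0.152, -0.988, 0.943], [0.0, 0.0, 0.0, 1.0]]
0.1 [0.2090949  0.5882423  0.19715152] [[-0.942, 0.335, -0.001], [0.335, 0.942, -0.002], [0.0, -0.002, -1.0]] [-0.10123471 -0.23558157  0.22815353]
```

View pics/top0.png

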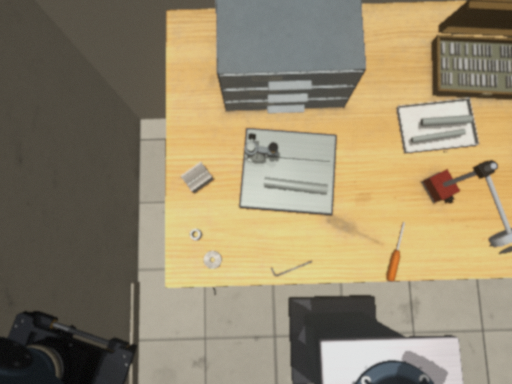

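View pics/scene0.png

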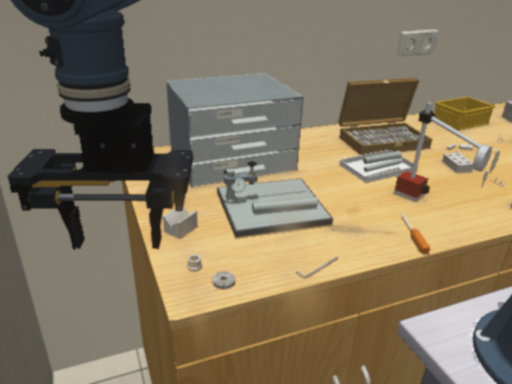

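Top view: plate with corners around (247,128), (337,134), (332,215), (239,207). The column and feeler are at the upper left (250–275,150), the line is near row 158, and the pin runs (264,182)–(327,190). I'll zoom in.

```bash
python3 - <<'E'
import cv2
im=cv2.imread("pics/top0.png")[115:227,225:350]
cv2.imwrite("pics/topz.png",cv2.resize(im,None,fx=5,fy=5,interpolation=cv2.INTER_CUBIC))
im=cv2.imread("pics/scene0.png")[155:245,205:340]
cv2.imwrite("pics/scenez.png",cv2.resize(im,None,fx=5,fy=5,interpolation=cv2.INTER_CUBIC))
E
```

```text
(no output)
```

View pics/topz.png

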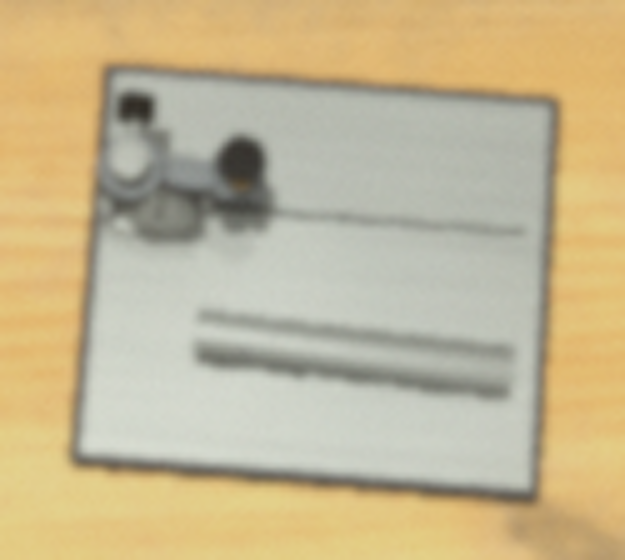

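View pics/scenez.png

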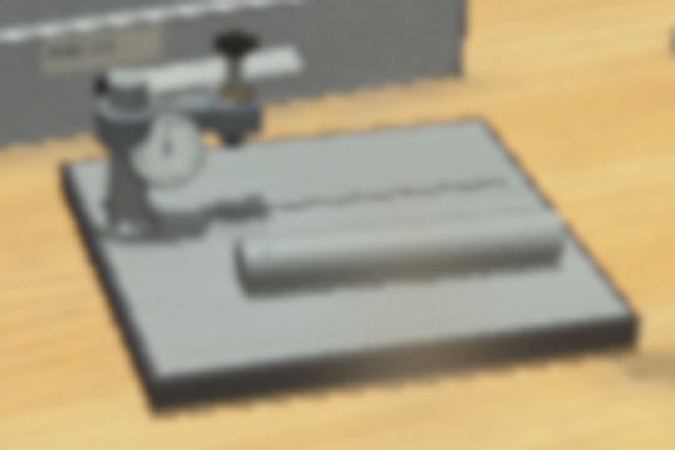

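The top crop shows plate corners (108,68), (556,98), (535,490), (78,458), the line's right end at (523,231), the pad at (240,160), and the pin axis from (197,338) to (512,370). The scene crop shows the same features. I'll fit the comparator's pose to both views.

```bash
cat > h.py <<'E'
from rig import bot, imaging
import numpy as np
from scipy.optimize import least_squares
def proj(m,P):
    T=np.array(m["T"]);q=(np.atleast_2d(P)-T[:3,3])@T[:3,:3]
    return np.c_[m["fx"]*q[:,0]/q[:,2]+m["cx"],m["fy"]*q[:,1]/q[:,2]+m["cy"]]
def ray(m,uv,z):
    T=np.array(m["T"]);d=T[:3,:3]@[(uv[0]-m["cx"])/m["fx"],(uv[1]-m["cy"])/m["fy"],1]
    return T[:3,3]+d*(z-T[2,3])/d[2]
def world(p,P):
    c,s=np.cos(p[2]),np.sin(p[2]);P=np.atleast_2d(P)
    return np.c_[p[0]+c*P[:,0]-s*P[:,1],p[1]+s*P[:,0]+c*P[:,1],P[:,2]]
def comp(p,P):
    c,s=np.cos(p[2]),np.sin(p[2]);d=np.array(P[:2])-p[:2];return np.array([c*d[0]+s*d[1],-s*d[0]+c*d[1]])
E
python3 - <<'E'
from h import *
C=np.array([[100,125,20],[100,-100,20],[-100,-100,20],[-100,125,20],[30,-85,20],[30,55,111]])/1000
U={"top":np.array([[108,68],[556,98],[535,488],[79,456],[523,231],[240,160]])/5+[225,115],
"scene":np.array([[62,165],[487,120],[637,320],[152,380],[505,183],[236,40]])/5+[205,155]}
M={n:imaging.camera_model(n) for n in U}
for names in (["top"],["scene"],["top","scene"]):
    r=least_squares(lambda p:np.concatenate([(proj(M[n],world(p,C))-U[n]).ravel() for n in names]),[.6,.3,-.06],loss="soft_l1")
    p=r.x;print(names,p.round(4),np.round(r.fun.reshape(-1,2),1).tolist())
np.save("p.npy",p)
E_={"top":[(197,338),(512,370)],"scene":[(243,268),(560,240)]}
for n,o in (("top",(225,115)),("scene",(205,155))):
    for e in E_[n]:
        w=ray(M[n],np.array(e)/5+o,.032);print(n,"pin",w.round(4),(comp(p,w)*1000).round(1))
for nm,q in (("pad",[.03,.055,.112]),("line0",[.03,0,.02])):print(nm,world(p,[q]).round(4))
# drawers front edge
for uv in [(224,105),(349,105)]: print("drawer",ray(M["top"],uv,0).round(3))
for nm,uv in (("vee",(198,178)),("bush",(195,234)),("ring",(213,260))): print(nm,ray(M["top"],uv,0.01).round(3))
E
```

```text
['top'] [ 0.5495  0.2048 -0.1067] [[-1.1, -1.4], [0.9, -0.9], [1.2, 2.3], [-2.1, 1.5], [-0.0, -0.1], [0.2, -0.3]]
['scene'] [ 0.5478  0.2073 -0.1191] [[-0.7, -1.1], [-0.1, -1.0], [1.4, -0.0], [-0.7, 0.7], [0.5, -0.0], [-0.0, 0.2]]
['top', 'scene'] [ 0.5493  0.2059 -0.1143] [[-1.2, -1.7], [0.8, -0.4], [0.4, 2.7], [-2.8, 1.2], [-0.4, 0.3], [-0.2, -0.4], [-0.5, -1.3], [-0.1, -1.4], [1.7, -0.6], [-0.1, 0.3], [0.6, -0.5], [0.2, -0.1]]
top pin [0.5201 0.2768 0.032 ] [-37.1  67.1]
top pin [0.5001 0.1284 0.032 ] [-40.  -82.6]
scene pin [0.5181 0.2789 0.032 ] [-39.3  69. ]
scene pin [0.4928 0.1325 0.032 ] [-47.7 -79.3]
pad [[0.5853 0.2571 0.112 ]]
line0 [[0.5791 0.2025 0.02  ]]
drawer [0.729 0.372 0.   ]
drawer [0.719 0.056 0.   ]
vee [0.54  0.438 0.01 ]
bush [0.405 0.446 0.01 ]
ring [0.342 0.404 0.01 ]
```

Call:
drive_tool(deltas="0 30 -45 50 -0.14; 0 60 -90 50 -0.28; 0 90 -130 50 -0.42; 0 115 -170 50 -0.56; 0 140 -205 50 -0.7; 0 165 -240 50 -0.84; 0 190 -275 50 -0.98; 0 215 -310 50 -1.12; 0 240 -345 50 -1.26; 0 265 -381 50 -1.342; 0 265 -381 50 -1.342; 0 265 -381 50 -1.342")

```text
time_s: 1.3
position: [0.4745, 0.207, 0.2476]
tcp_rot: [[0.115, 0.993, -0.001], [0.993, -0.115, 0.0], [0.0, -0.002, -1.0]]
force: [-0.6, 0.3, -0.3]
opening: 0.032
grasp_force: 0.0
```

```bash
python3 - <<'E'
from h import *
import cv2,pickle
s=bot.read_state(); m=imaging.camera_model("wrist"); im=imaging.capture("wrist")
pickle.dump(m,open("w1.pkl","wb")); cv2.imwrite("pics/w1.png",im[:,:,::-1])
print(s["time_s"],s["position"],s["tcp_rot"].round(3).tolist(),s["joint_positions"],s["force"],s["opening"]);print(np.round(m["T"],3).tolist())
E
```

```text
1.3 [0.47447038 0.20697034 0.24758697] [[0.115, 0.993, -0.001], [0.993, -0.115, 0.0], [0.0, -0.002, -1.0]] [1.11661208e+01 1.85328413e+01 9.37598466e+01 3.17239447e-02
 6.77883362e+01 1.77529000e+01] [-0.62800821  0.30296733 -0.3188782 ] 0.03193152027364296
[[0.993, -0.11, -0.033, 0.484], [-0.115, -0.954, -0.278, 0.284], [-0.001, 0.28, -0.96, 0.434], [0.0, 0.0, 0.0, 1.0]]
```

View pics/w1.png

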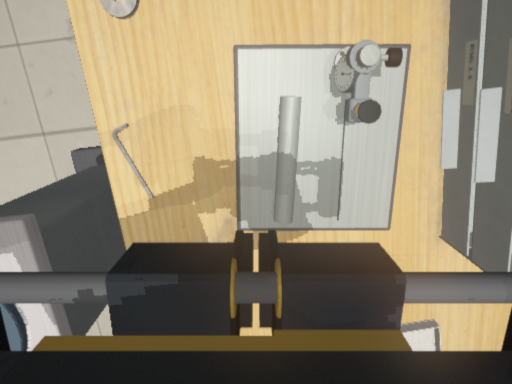

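The wrist view shows the plate from (236,45) to (405,230). The pin axis runs from about (290,97) to (284,223), the line ends near (339,220), and the pad is at (369,111). I'll refine these to sub-pixel from row profiles.

```bash
python3 - <<'E'
from h import *
import cv2,pickle
m=pickle.load(open("w1.pkl","rb")); g=cv2.imread("pics/w1.png",0).astype(float)
for r in (110,150,190,210): print(r,g[r,266:312].astype(int).tolist())
print(g[200,330:352].astype(int).tolist(), "col287 top",g[86:104,289].astype(int).tolist(),"bot",g[214:232,284].astype(int).tolist())
L=[]
for r in range(140,216):
    a=g[r,330:352]; w=np.clip(np.median(a)-a-8,0,None); k=a.argmin(); sl=slice(max(k-2,0),k+3); L.append(ray(m,((np.arange(330,352)[sl]*w[sl]).sum()/w[sl].sum(),r),.02))
L=np.array(L); b=np.polyfit(L[:,1],L[:,0],1); print("line x=%.4f*y+%.4f"%tuple(b),"yaw deg",-np.degrees(np.arctan(b[0])),"rms",np.std(L[:,0]-np.polyval(b,L[:,1])), "pred at y",b[0]*.2025+b[1])
for nm,uv,z in (("pad",(369,111),.111),("coltop",(368,56),.098),("lineend",(339,220),.02)): print(nm,ray(m,uv,z).round(4))
E
```

```text
110 [224, 225, 227, 226, 223, 222, 224, 225, 224, 227, 226, 218, 209, 151, 139, 154, 162, 170, 177, 184, 193, 202, 210, 216, 223, 221, 214, 204, 195, 187, 182, 175, 168, 166, 183, 217, 222, 221, 219, 217, 218, 217, 220, 219, 218, 217]
150 [206, 205, 204, 203, 203, 204, 203, 205, 207, 206, 197, 141, 137, 152, 160, 167, 173, 180, 190, 198, 205, 207, 208, 207, 196, 185, 182, 179, 172, 164, 156, 164, 207, 212, 213, 214, 214, 210, 209, 209, 209, 211, 208, 209, 210, 209]
190 [152, 151, 151, 150, 150, 150, 140, 140, 138, 116, 115, 121, 124, 127, 130, 134, 137, 138, 139, 140, 139, 137, 139, 139, 137, 135, 128, 122, 123, 149, 151, 152, 153, 166, 197, 199, 197, 197, 199, 200, 198, 197, 198, 200, 198, 199]
210 [150, 151, 150, 148, 147, 140, 138, 134, 115, 119, 125, 128, 134, 138, 142, 143, 145, 147, 148, 146, 143, 139, 138, 135, 130, 124, 122, 129, 148, 148, 148, 150, 149, 148, 147, 146, 147, 149, 150, 149, 146, 147, 149, 148, 151, 152]
[147, 145, 146, 147, 147, 149, 149, 142, 111, 104, 155, 189, 193, 193, 192, 192, 191, 192, 192, 192, 189, 190] col287 top [225, 225, 225, 225, 225, 226, 226, 226, 225, 214, 200, 207, 211, 211, 212, 212, 213, 213] bot [147, 147, 147, 146, 146, 145, 145, 145, 145, 144, 144, 145, 145, 132, 101, 90, 107, 136]
line x=0.1157*y+0.5567 yaw deg -6.601092506380091 rms 0.00018254856676896405 pred at y 0.5801051152968372
pad [0.5857 0.2583 0.111 ]
coltop [0.59   0.3065 0.098 ]
lineend [0.5729 0.1185 0.02  ]
```

```bash
python3 - <<'E'
from h import *
import pickle
m=pickle.load(open("w1.pkl","rb")); yaw=np.radians(-6.6)
# origin: x from line at y=.2025, y from pad/coltop/lineend mean
A=np.array([np.cos(yaw),np.sin(yaw)]);B=np.array([-np.sin(yaw),np.cos(yaw)])
l=np.array([.5801,.2025]); ox=l@A-.03
for q,y in (((.5857,.2583),.055),((.590,.3065),.105),((.5729,.1185),-.085)): print(np.dot(q,A)-ox,np.dot(q,B)-y)
oy=np.mean([np.dot((.5857,.2583),B)-.055,np.dot((.590,.3065),B)-.105,np.dot((.5729,.1185),B)+.085])
p=np.r_[ox*A+oy*B,yaw];np.save("p.npy",p);print(p)
for uv,z in (((289.6,110),.032),((287.1,150),.032),((284.7,190),.032),((283.5,210),.032),((289.5,96),.036),((284,226.8),.03)):
    w=ray(m,uv,z);print(w.round(4),(comp(p,w)*1000).round(1))
for c in ([-75,-7],[-58,-7],[30-12-17,-7]): print(c,world(p,[[c[0]/1e3,c[1]/1e3,.03]]).round(4))
E
```

```text
0.029149394489860314 0.26890687439825434
0.027880926728185873 0.2672816714473128
0.03250243672907793 0.26856216624101026
[ 0.55034677  0.20636256 -0.11519173]
[0.5205 0.2636 0.032 ] [-36.2  53.4]
[0.5136 0.2182 0.032 ] [-37.8   7.6]
[0.5064 0.1698 0.032 ] [-39.5 -41.4]
[0.5026 0.1443 0.032 ] [-40.3 -67.1]
[0.5214 0.2789 0.036 ] [-37.1  68.8]
[0.5012 0.1212 0.03  ] [-39.  -90.2]
[-75, -7] [[0.475 0.208 0.03 ]]
[-58, -7] [[0.4919 0.2061 0.03  ]]
[1, -7] [[0.5505 0.1993 0.03  ]]
```

Measured: the pin is about 68 mm short of the line, its centre is at comparator y ≈ -6, and it is about 2° off parallel. I'll turn the hand and square up the pin with both open fingertips, well short of the pad. A single closed tip will then finish the roll.

Call:
drive_tool(deltas="87 0 0 -10 0.145; 87 0 0 -20 0.29; 87 0 0 -30 0.435; 87 0 0 -40 0.58; 87 0 0 -50 0.725; 87 0 0 -60 0.87; 87 0 0 -70 1.015; 87 0 0 -80 1.16; 87 0 0 -90 1.305; 87 0 0 -100 1.45; 87 0 0 -110 1.571; 87 0 0 -120 1.571")

```text
time_s: 2.55
position: [0.4733, 0.2094, 0.1276]
tcp_rot: [[-0.994, 0.11, -0.0], [0.11, 0.994, 0.0], [0.0, 0.0, -1.0]]
force: [-0.4, 0.9, 0.2]
opening: 0.974
grasp_force: 0.0
```

Call:
drive_tool(deltas="87 0 1 -30 0; 87 0 1 -60 0; 87 0 1 -80 0; 87 0 1 -90 0; 87 0 1 -98 0; 87 0 1 -101 0; 87 0 1 -101 0")

```text
time_s: 3.25
position: [0.4747, 0.2091, 0.0273]
tcp_rot: [[-0.994, 0.113, 0.001], [0.113, 0.994, 0.0], [-0.001, 0.0, -1.0]]
force: [0.5, 0.1, -0.1]
opening: 1.004
grasp_force: 0.0
```

```bash
python3 - <<'E'
from h import *
s=bot.read_state();p=np.load("p.npy")
print(s["time_s"],s["position"],comp(p,s["position"])*1e3,s["tcp_rot"].round(3).tolist(),s["force"],s["opening"])
E
```

```text
3.25 [0.47470338 0.20909513 0.02727728] [-75.45615983  -5.97977847] [[-0.994, 0.113, 0.001], [0.113, 0.994, 0.0], [-0.001, 0.0, -1.0]] [ 0.49963187  0.10583657 -0.0573716 ] 1.004190639849243
```

Call:
drive_tool(deltas="87 4 -0.5 0 0; 87 8 -0.9 0 0; 87 12 -1.4 0 0; 87 15 -1.7 0 0; 87 18 -2.1 0 0; 87 21 -2.4 0 0; 87 24 -2.8 0 0; 87 27 -3.1 0 0; 87 30 -3.5 0 0; 87 32 -3.7 0 0; 87 34 -3.9 0 0; 87 36 -4.2 0 0")

```text
time_s: 4.45
position: [0.5105, 0.2046, 0.027]
tcp_rot: [[-0.994, 0.112, -0.0], [0.112, 0.994, -0.0], [0.0, -0.0, -1.0]]
force: [-0.2, 0.5, -0.2]
opening: 1.0
grasp_force: 0.0
```

Call:
drive_tool(deltas="87 2 -0.2 0 0; 87 4 -0.5 0 0; 87 5 -0.6 0 0; 87 6 -0.7 0 0; 87 7 -0.8 0 0; 87 8 -0.9 0 0; 87 8.5 -1 0 0; 87 9 -1 0 0; 87 9 -1 0 0; 87 9 -1 0 0; 87 9 -1 0 0")

```text
time_s: 5.55
position: [0.5194, 0.2036, 0.027]
tcp_rot: [[-0.994, 0.113, -0.0], [0.113, 0.994, -0.0], [0.0, -0.0, -1.0]]
force: [0.8, 1.4, 0.4]
opening: 1.004
grasp_force: 0.0
```

```bash
python3 - <<'E'
from h import *
import cv2
s=bot.read_state();p=np.load("p.npy")
print(s["time_s"],comp(p,s["position"])*1e3,s["position"],s["force"])
a=imaging.capture("top");b=imaging.capture("wrist");np.save("w2",b)
import pickle;pickle.dump(imaging.camera_model("wrist"),open("w2.pkl","wb"))
a=cv2.resize(a[115:227,225:350],None,fx=3.2,fy=3.2,interpolation=cv2.INTER_CUBIC)
b=cv2.resize(b[:358,100:500],None,fx=1,fy=1)
cv2.imwrite("pics/c2.png",np.hstack([a,b])[:,:,::-1])
E
```

```text
5.55 [-30.45656991  -6.28547631] [0.51936961 0.20361933 0.02702385] [0.80227893 1.35195253 0.42775651]
```

View pics/c2.png

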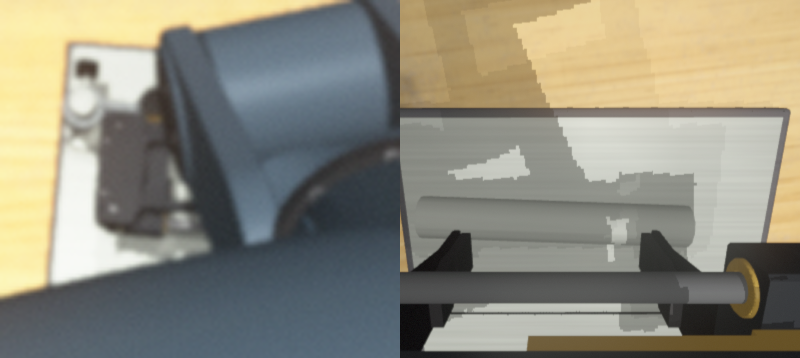

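The wrist view, where up is toward the robot, shows the pin at rows 195–245 and the line at row ~313. The fingertips appear near row 235. I'll work out the pin's position relative to the tips.

```bash
python3 - <<'E'
from h import *
import pickle,cv2
m=pickle.load(open("w2.pkl","rb"));p=np.load("p.npy");g=cv2.cvtColor(np.load("w2.npy"),cv2.COLOR_RGB2GRAY)
print(np.round(m["T"],3).tolist())
for n,uv,z in (("pinL top",(125,197),.032),("pinL bot",(125,235),.032),("pinR top",(490,206),.032),("pinR bot",(490,246),.032),("line",(350,313),.02),("edge",(300,112),.02)): print(n,(comp(p,ray(m,[uv[0]-0,uv[1]],z))*1e3).round(1))
c=world(p,[[-.0305+x,-.0063+s*y,.027] for s in(1,-1) for x in(-.0095,.0095) for y in(.0435,.0585)]);print(proj(m,c).round().tolist())
print(g[185:260:3,300].tolist())
cv2.imwrite("pics/c3.png",cv2.resize(np.load("w2.npy")[180:330,100:500,::-1],None,fx=2,fy=2,interpolation=cv2.INTER_CUBIC))
E
```

```text
[[0.112, 0.954, 0.278, 0.444], [0.994, -0.107, -0.032, 0.213], [-0.001, 0.28, -0.96, 0.214], [0.0, 0.0, 0.0, 1.0]]
pinL top [-52.4 -77.9]
pinL bot [-29.7 -80.2]
pinR top [-47.8 125.4]
pinR bot [-23.5 130.1]
line [30.1 56.6]
edge [-98.   18.8]
[[329.0, 216.0], [355.0, 216.0], [327.0, 246.0], [353.0, 246.0], [179.0, 215.0], [153.0, 215.0], [181.0, 245.0], [156.0, 245.0]]
[144, 144, 146, 146, 144, 142, 109, 117, 126, 131, 134, 138, 138, 140, 139, 139, 136, 130, 128, 118, 140, 150, 150, 152, 151]
```

View pics/c3.png

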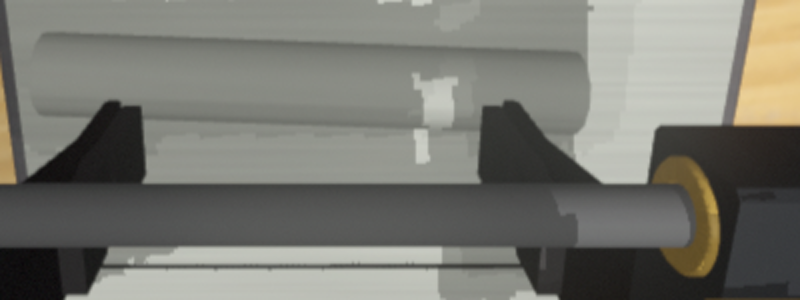

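The finger spacing in the image (167 px against the expected 148) puts the open tips about 24 mm above the TCP: they retract when the gripper opens. They passed over the pin, which has not moved. I'll lift, back off, close to 40 mm and go down again.

Call:
drive_tool(deltas="87 0 0 20 0; 87 0 0 40 0; 40 -15 2 50 0; 40 -30 4 50 0; 40 -45 5 50 0; 40 -47 5.4 50 0; 40 -47 5.4 50 0; 40 -47 5.4 30 0; 40 -47 5.4 15 0; 40 -47 5.4 5 0; 40 -47 5.4 -2 0; 40 -47 5.4 -2 0")

```text
time_s: 6.85
position: [0.4723, 0.2089, 0.0242]
tcp_rot: [[-0.994, 0.113, -0.001], [0.113, 0.994, -0.0], [0.001, -0.0, -1.0]]
force: [0.0, 0.9, -0.3]
opening: 0.463
grasp_force: 0.0
```

```bash
python3 - <<'E'
from h import *
import cv2,pickle
s=bot.read_state();p=np.load("p.npy");m=imaging.camera_model("wrist");b=imaging.capture("wrist")
print(s["time_s"],comp(p,s["position"])*1e3,s["position"],s["force"],s["opening"])
P=s["position"];R=s["tcp_rot"];h=s["opening"]*.0435
for dz in (0,.005,.01): print(dz,proj(m,[P+R@[x,y,-dz] for y in(h,-h) for x in(.0095,-.0095)]).round().tolist())
cv2.imwrite("pics/c4.png",cv2.resize(b[150:350,100:500,::-1],None,fx=2,fy=2,interpolation=cv2.INTER_CUBIC))
E
```

```text
6.85 [-77.86298463  -6.49581005] [0.47225319 0.20885915 0.02416417] [ 0.01570838  0.89483112 -0.27098066] 0.46301132296659736
0 [[289.0, 216.0], [288.0, 246.0], [219.0, 216.0], [220.0, 246.0]]
0.005 [[290.0, 219.0], [289.0, 249.0], [218.0, 219.0], [219.0, 249.0]]
0.01 [[291.0, 222.0], [290.0, 253.0], [217.0, 222.0], [218.0, 253.0]]
```

View pics/c4.png

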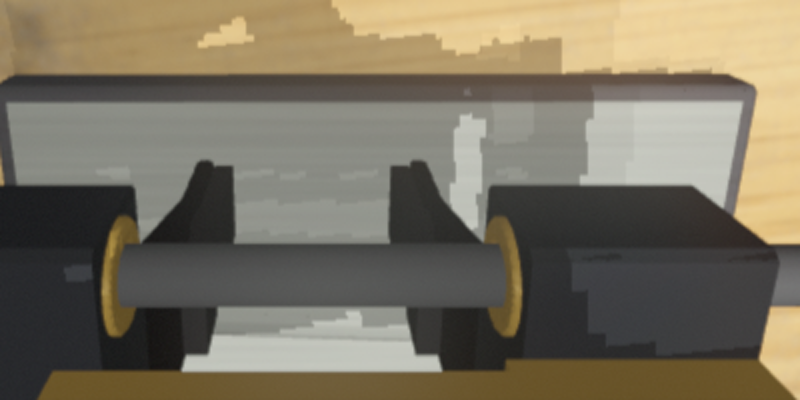

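Call:
drive_tool(deltas="40 0 0 -1 0; 40 0 0 -2 0; 40 0 0 -3 0; 40 0 0 -3 0")

```text
time_s: 7.3
position: [0.4726, 0.2091, 0.0222]
tcp_rot: [[-0.994, 0.113, 0.0], [0.113, 0.994, 0.0], [-0.0, 0.0, -1.0]]
force: [-0.3, 0.3, 0.4]
opening: 0.458
grasp_force: 0.0
```

Call:
drive_tool(deltas="40 0 0 -0.5 0; 40 0 0 -1 0; 40 0 0 -1 0")

```text
time_s: 7.6
position: [0.4724, 0.209, 0.021]
tcp_rot: [[-0.994, 0.113, -0.0], [0.113, 0.994, -0.0], [0.0, -0.0, -1.0]]
force: [0.9, -0.1, 0.1]
opening: 0.459
grasp_force: 0.0
```

Call:
drive_tool(deltas="40 0 0 -0.5 0; 40 0 0 -1 0; 40 0 0 -1 0")

```text
time_s: 7.9
position: [0.4724, 0.209, 0.02]
tcp_rot: [[-0.994, 0.113, -0.0], [0.113, 0.994, -0.0], [0.0, -0.0, -1.0]]
force: [-0.3, -0.3, -0.4]
opening: 0.456
grasp_force: 0.0
```

Call:
drive_tool(deltas="40 0 0 -0.5 0; 40 0 0 -1 0; 40 0 0 -1 0")

```text
time_s: 8.2
position: [0.4724, 0.209, 0.019]
tcp_rot: [[-0.994, 0.113, -0.0], [0.113, 0.994, -0.0], [0.0, -0.0, -1.0]]
force: [0.1, -0.4, 0.5]
opening: 0.461
grasp_force: 0.0
```

Call:
drive_tool(deltas="40 0 0 -0.5 0; 40 0 0 -1 0; 40 0 0 -1 0")

```text
time_s: 8.5
position: [0.4724, 0.209, 0.018]
tcp_rot: [[-0.994, 0.113, -0.0], [0.113, 0.994, -0.0], [0.0, -0.0, -1.0]]
force: [-0.5, -1.0, 0.6]
opening: 0.46
grasp_force: 0.0
```

Call:
drive_tool(deltas="40 0 0 -0.5 0; 40 0 0 -1 0; 40 0 0 -1 0")

```text
time_s: 8.8
position: [0.4724, 0.209, 0.017]
tcp_rot: [[-0.994, 0.113, -0.0], [0.113, 0.994, -0.0], [0.0, -0.0, -1.0]]
force: [-0.4, 0.6, -1.0]
opening: 0.459
grasp_force: 0.0
```

Call:
drive_tool(deltas="40 0 0 -1 0; 40 0 0 -2 0; 40 0 0 -3 0; 40 0 0 -3 0")

```text
time_s: 9.2
position: [0.4723, 0.209, 0.0139]
tcp_rot: [[-0.994, 0.113, -0.0], [0.113, 0.994, -0.0], [0.0, -0.0, -1.0]]
force: [0.3, -0.2, -0.2]
opening: 0.463
grasp_force: 0.0
```

Call:
drive_tool(deltas="40 0 0 -1 0; 40 0 0 -2 0; 40 0 0 -3 0; 40 0 0 -3 0")

```text
time_s: 9.6
position: [0.4723, 0.209, 0.0109]
tcp_rot: [[-0.994, 0.113, -0.0], [0.113, 0.994, -0.0], [0.0, -0.0, -1.0]]
force: [0.3, 0.3, -0.5]
opening: 0.456
grasp_force: 0.0
```

Call:
drive_tool(deltas="40 0 0 -1 0; 40 0 0 -2 0; 40 0 0 -3 0; 40 0 0 -3 0")

```text
time_s: 10.0
position: [0.4723, 0.209, 0.0079]
tcp_rot: [[-0.994, 0.113, -0.0], [0.113, 0.994, -0.0], [0.0, -0.0, -1.0]]
force: [0.1, -0.8, -0.2]
opening: 0.46
grasp_force: 0.0
```

Call:
drive_tool(deltas="40 0 0 -1 0; 40 0 0 -2 0; 40 0 0 -3 0; 40 3 -0.3 -3 0; 40 6 -0.7 -3 0; 40 9 -1 -3 0; 40 12 -1.4 -3 0; 40 14 -1.6 -3 0; 40 16 -1.8 -3 0; 40 18 -2.1 -3 0; 40 20 -2.3 -3 0; 40 22 -2.5 -3 0")

```text
time_s: 11.2
position: [0.4945, 0.2065, 0.005]
tcp_rot: [[-0.994, 0.113, -0.0], [0.113, 0.994, -0.0], [0.0, -0.0, -1.0]]
force: [-0.7, 0.9, 0.2]
opening: 0.458
grasp_force: 0.2
```

Call:
drive_tool(deltas="40 2 -0.2 0 0; 40 4 -0.5 0 0; 40 5.5 -0.6 0 0; 40 7 -0.8 0 0; 40 8 -0.9 0 0; 40 9 -1 0 0; 40 9.5 -1.1 0 0; 40 10 -1.1 0 0; 40 10 -1.1 0 0; 40 10 -1.1 0 0; 40 10 -1.1 0 0")

```text
time_s: 12.3
position: [0.5045, 0.2054, 0.0051]
tcp_rot: [[-0.994, 0.112, 0.0], [0.112, 0.994, 0.0], [-0.0, 0.0, -1.0]]
force: [0.5, 0.6, 0.3]
opening: 0.461
grasp_force: 0.0
```

```bash
python3 - <<'E'
from h import *
import cv2,pickle
s=bot.read_state();p=np.load("p.npy");m=imaging.camera_model("wrist");b=imaging.capture("wrist");np.save("w5",b);pickle.dump(m,open("w5.pkl","wb"))
print(s["time_s"],comp(p,s["position"])*1e3,s["position"],s["force"])
g=cv2.cvtColor(b,cv2.COLOR_RGB2GRAY)
for q in ([-.04,-.06],[-.04,.05],[-.025,-.06],[-.025,.05],[-.025,-.005],[.03,0]): print(q,proj(m,world(p,[q+[.032]])).round())
for c in (256,120,380): print(c,g[150:280:3,c].tolist())
E
```

```text
12.3 [-45.42162289  -6.18394591] [0.5045154  0.20544023 0.00507701] [0.54571327 0.63207213 0.30709076]
[-0.04, -0.06] [[149. 260.]]
[-0.04, 0.05] [[363. 261.]]
[-0.025, -0.06] [[152. 286.]]
[-0.025, 0.05] [[360. 287.]]
[-0.025, -0.005] [[256. 286.]]
[0.03, 0] [[265. 371.]]
256 [110, 145, 147, 147, 143, 143, 145, 141, 141, 142, 145, 143, 145, 142, 143, 141, 143, 142, 141, 142, 141, 140, 139, 138, 139, 139, 141, 142, 139, 141, 140, 137, 139, 142, 139, 150, 139, 137, 140, 137, 126, 67, 76, 79]
120 [100, 142, 142, 139, 136, 140, 139, 137, 135, 137, 140, 139, 140, 139, 142, 137, 136, 138, 142, 139, 137, 140, 141, 137, 138, 138, 138, 139, 140, 141, 138, 42, 30, 30, 31, 30, 31, 31, 30, 30, 31, 33, 39, 40]
380 [164, 202, 204, 203, 199, 200, 199, 195, 197, 196, 199, 182, 144, 145, 143, 144, 145, 144, 151, 150, 148, 141, 144, 141, 139, 141, 139, 141, 140, 137, 136, 62, 54, 53, 52, 49, 49, 47, 47, 46, 44, 46, 47, 47]
```

Call:
drive_tool(deltas="40 -6 0.7 0 0; 0 -12 1 30 0; 0 -20 1 65 -0.14; 0 -27 1 110 -0.28; 0 -30 1 155 -0.42; 0 -30 1 200 -0.56; 0 -30 1 243 -0.7; 0 -30 1 243 -0.84; 0 -30 1 243 -0.98; 0 -30 1 243 -1.12; 0 -30 1 243 -1.26; 0 -30 1 243 -1.4")

```text
time_s: 13.55
position: [0.4735, 0.2064, 0.2478]
tcp_rot: [[-0.052, 0.999, -0.001], [0.999, 0.052, -0.0], [-0.0, -0.001, -1.0]]
force: [-0.9, 0.2, 0.4]
opening: 0.002
grasp_force: 0.0
```

Call:
drive_tool(deltas="0 0 0 0 -0.14; 0 0 0 0 -0.169; 0 0 0 0 -0.169; 0 0 0 0 -0.169; 0 0 0 0 -0.169")

```text
time_s: 14.05
position: [0.4743, 0.2064, 0.248]
tcp_rot: [[0.11, 0.994, -0.0], [0.994, -0.11, -0.0], [-0.0, -0.0, -1.0]]
force: [-0.2, 0.6, -0.3]
opening: 0.004
grasp_force: 0.0
```

```bash
cat > meas.py <<'E'
from h import *
import cv2
def pin(verbose=1):
    s=bot.read_state();p=np.load("p.npy");m=imaging.camera_model("wrist");b=imaging.capture("wrist");cv2.imwrite("pics/last.png",b[:,:,::-1])
    g=cv2.cvtColor(b,cv2.COLOR_RGB2GRAY)
    # rectify to comparator frame at z=.032: 4 px/mm rows = y 75..-95, cols x -70..60
    def rect(z):
        X,Y=np.meshgrid(np.arange(-70,60,.5),np.arange(75,-96,-.5));uv=proj(m,world(p,np.c_[X.ravel()/1e3,Y.ravel()/1e3,np.full(X.size,z)])).astype(np.float32)
        return cv2.remap(b,uv[:,0].reshape(X.shape),uv[:,1].reshape(X.shape),cv2.INTER_LINEAR)
    R=rect(.032);R2=rect(.02);cv2.imwrite("pics/rect.png",np.hstack([R,R2])[:,:,::-1])
    gr=cv2.cvtColor(R,cv2.COLOR_RGB2GRAY)
    print(s["time_s"],s["position"],s["tcp_rot"][:,1].round(3),s["joint_positions"].round(1))
    print("x -70.. step1.5")
    for y in (40,10,-20,-50,-70): print(y,gr[int((75-y)*2),::3].tolist())
pin()
E
python3 meas.py
```

```text
14.05 [0.47430995 0.20642899 0.2479883 ] [ 0.994 -0.11  -0.   ] [11.1 18.4 93.8  0.  67.7 17.4]
x -70.. step1.5
40 [224, 223, 222, 222, 223, 223, 223, 223, 221, 222, 222, 224, 226, 224, 222, 222, 220, 221, 224, 224, 221, 222, 223, 222, 218, 210, 158, 140, 153, 165, 176, 185, 194, 203, 206, 207, 203, 196, 190, 186, 176, 167, 182, 210, 216, 215, 214, 214, 213, 214, 214, 212, 211, 211, 211, 210, 210, 210, 204, 178, 159, 160, 157, 153, 128, 125, 150, 145, 141, 137, 142, 140, 142, 158, 161, 162, 162, 163, 161, 157, 142, 130, 105, 100, 103, 112, 127]
10 [208, 207, 206, 207, 208, 207, 206, 205, 205, 206, 207, 209, 210, 208, 208, 208, 205, 206, 210, 217, 216, 215, 215, 213, 194, 153, 136, 148, 161, 172, 180, 191, 200, 204, 203, 199, 195, 189, 185, 177, 167, 162, 209, 211, 210, 208, 207, 208, 207, 208, 208, 207, 207, 206, 207, 207, 206, 206, 204, 205, 205, 206, 204, 198, 165, 150, 193, 201, 201, 198, 200, 197, 198, 199, 198, 197, 196, 198, 200, 200, 198, 199, 198, 195, 195, 197, 197]
-20 [145, 144, 145, 145, 145, 145, 144, 144, 144, 144, 144, 146, 146, 146, 146, 145, 144, 143, 147, 156, 156, 
[... 509 characters left out ...]
 187, 181, 173, 165, 154, 162, 196, 199, 199, 197, 196, 191, 166, 151, 150, 151, 151, 151, 151, 150, 151, 152, 150, 147, 147, 148, 148, 151, 148, 125, 118, 181, 193, 193, 193, 193, 191, 193, 193, 191, 191, 192, 194, 197, 196, 191, 192, 194, 193, 192, 192, 194]
-70 [148, 149, 151, 151, 148, 149, 151, 150, 149, 148, 149, 150, 150, 150, 153, 151, 149, 148, 148, 148, 148, 144, 138, 128, 112, 121, 127, 132, 138, 141, 144, 146, 146, 147, 145, 143, 139, 134, 127, 132, 169, 191, 193, 193, 192, 191, 178, 170, 167, 150, 148, 148, 148, 148, 148, 148, 149, 147, 144, 144, 145, 146, 149, 148, 130, 117, 170, 192, 192, 193, 192, 191, 192, 192, 189, 189, 190, 192, 195, 194, 191, 189, 192, 191, 190, 191, 193]
```

The two-finger push rolled the pin to x ≈ -20.5, but it is still 1.9° off parallel, with the -y end behind. Slow pushes roll it without turning it, so I'll give the lagging end a brisk tap with the closed tip.

Call:
drive_tool(deltas="0 2 -20 -30 0; 0 4 -40 -70 0; 0 6 -62 -110 0; 0 6 -62 -150 0; 0 6 -62 -185 0; 0 6 -62 -210 0; 0 6 -62 -230 0; 0 6 -62 -240 0; 0 6 -62 -243 0; 0 6 -62 -243 0; 0 6 -62 -243 0")

```text
time_s: 15.2
position: [0.4812, 0.1446, 0.0059]
tcp_rot: [[0.111, 0.994, 0.002], [0.994, -0.111, 0.0], [0.0, 0.002, -1.0]]
force: [-0.1, 0.4, -0.1]
opening: 0.007
grasp_force: 0.0
```

Call:
drive_tool(deltas="0 4 -0.5 0 0; 0 13 -1.5 0 0; 0 21 -2.4 0 0; 0 21 -2.4 0 0; 0 17 -2 0 0; 0 17 -2 0 0; 0 17 -2 0 0; 0 17 -2 0 0")

```text
time_s: 16.0
position: [0.4972, 0.1425, 0.005]
tcp_rot: [[0.111, 0.994, -0.0], [0.994, -0.111, -0.0], [-0.0, -0.0, -1.0]]
force: [-1.0, -0.6, -0.0]
opening: 0.005
grasp_force: 0.0
```

```bash
cat > meas.py <<'E'
from h import *
import cv2
s=bot.read_state();p=np.load("p.npy");m=imaging.camera_model("wrist");b=imaging.capture("wrist");cv2.imwrite("pics/last.png",b[:,:,::-1])
g=cv2.cvtColor(b,cv2.COLOR_RGB2GRAY)
print("t",s["time_s"],"tcp comp",(comp(p,s["position"])*1e3).round(1),s["position"].round(4),s["force"].round(1))
xs=np.arange(-60,60,.25)
for y in (50,30,10,-10,-30,-50,-65):
    o=[]
    for z in (.032,.02):
        uv=proj(m,world(p,np.c_[xs/1e3,np.full(xs.size,y/1e3),np.full(xs.size,z)])).astype(np.float32)
        o.append(cv2.remap(g,uv[:,:1],uv[:,1:],cv2.INTER_LINEAR).ravel().astype(float))
    if uv[:,1].max()>235 and y<0: print(y,"row",uv[:,1].max())
    d=cv2.GaussianBlur(o[0][None],(0,0),3)[0]; d=np.gradient(d)
    # best pair: fall then rise, 24-26 mm apart
    best=max(((-d[i]+d[j],xs[i],xs[j]) for i in range(len(xs)) for j in range(i+92,min(i+106,len(xs)))))
    w=xs>15; ln=xs[w][o[1][w].argmin()] 
    print(y,"edges",best[1:],"centre",(best[1]+best[2])/2,"q",round(best[0],1),"line",ln)
E
python3 meas.py
```

```text
t 16.0 tcp comp [-45.5 -69.6] [0.4972 0.1425 0.005 ] [-1.  -0.6 -0. ]
50 edges (np.float64(36.75), np.float64(59.75)) centre 48.25 q 0.0 line 15.25
30 edges (np.float64(-25.0), np.float64(1.0)) centre -12.0 q 14.2 line 29.75
10 edges (np.float64(-24.75), np.float64(1.25)) centre -11.75 q 14.1 line 29.75
-10 edges (np.float64(-23.75), np.float64(1.5)) centre -11.125 q 13.1 line 30.0
-30 edges (np.float64(-0.5), np.float64(25.75)) centre 12.625 q 12.9 line 30.0
-50 edges (np.float64(23.75), np.float64(46.75)) centre 35.25 q 11.2 line 30.0
-65 row 236.54724
-65 edges (np.float64(-7.25), np.float64(16.5)) centre 4.625 q 12.4 line 30.25
```

```bash
sed -i 's/in range(len(xs)) for j/in range(len(xs)) if abs(xs[i]+12-X0)<5 for j/; s/^import cv2/import cv2,sys\nX0=float(sys.argv[1])/; s/(50,30,10,-10,-30,-50,-65)/(60,45,30,20,10,0,-10,-20,-30,-40,-50,-60)/' meas.py; python3 meas.py -11
```

```text
t 16.05 tcp comp [-45.3 -69.6] [0.4973 0.1425 0.005 ] [0.3 0.5 0.2]
60 edges (np.float64(-18.25), np.float64(8.0)) centre -5.125 q 0.0 line 15.25
45 edges (np.float64(-25.25), np.float64(1.0)) centre -12.125 q 13.7 line 29.5
30 edges (np.float64(-25.0), np.float64(1.0)) centre -12.0 q 14.2 line 29.75
20 edges (np.float64(-24.0), np.float64(1.25)) centre -11.375 q 15.3 line 29.75
10 edges (np.float64(-24.5), np.float64(1.25)) centre -11.625 q 14.2 line 30.0
0 edges (np.float64(-23.25), np.float64(1.25)) centre -11.0 q 15.1 line 30.0
-10 edges (np.float64(-24.0), np.float64(1.5)) centre -11.25 q 12.7 line 29.75
-20 edges (np.float64(-24.75), np.float64(1.5)) centre -11.625 q 11.7 line 30.0
-30 edges (np.float64(-23.25), np.float64(1.75)) centre -10.75 q 12.0 line 30.25
-40 edges (np.float64(-22.5), np.float64(1.75)) centre -10.375 q 7.8 line 30.0
-50 edges (np.float64(-22.5), np.float64(1.75)) centre -10.375 q 7.9 line 30.0
-60 edges (np.float64(-22.5), np.float64(1.75)) centre -10.375 q 10.2 line 30.25
```

After the tap the pin is at x ≈ -11.4 and parallel to the line within about 0.5°. Next is a slow push at mid-length.

Call:
drive_tool(deltas="0 -3 0.4 0 0; 0 -6.5 0.7 0 0; 0 -4.5 20 0 0; 0 -2.5 40 0 0; 0 0 57 0 0; 0 1 65 0 0; 0 1 65 0 0; 0 4 64.6 0 0; 0 7 64.3 0 0; 0 10 64 0 0; 0 12 63.7 0 0; 0 13.5 63.5 0 0")

```text
time_s: 17.3
position: [0.5114, 0.2055, 0.005]
tcp_rot: [[0.111, 0.994, 0.0], [0.994, -0.111, -0.0], [0.0, 0.0, -1.0]]
force: [0.0, 0.0, 0.3]
opening: 0.007
grasp_force: 0.0
```

Call:
drive_tool(deltas="0 1.5 -0.2 0 0; 0 3 -0.3 0 0; 0 4.5 -0.5 0 0; 0 6 -0.7 0 0; 0 7.5 -0.9 0 0; 0 9 -1 0 0; 0 10.5 -1.2 0 0; 0 12 -1.4 0 0; 0 13 -1.5 0 0; 0 14 -1.6 0 0; 0 15 -1.7 0 0; 0 15 -1.7 0 0")

```text
time_s: 18.5
position: [0.5263, 0.2042, 0.005]
tcp_rot: [[0.111, 0.994, 0.0], [0.994, -0.111, 0.0], [0.0, 0.0, -1.0]]
force: [1.1, 0.4, 0.4]
opening: 0.003
grasp_force: 0.0
```

```bash
python3 meas.py -1 | grep -v "q 0.0"
```

```text
t 18.5 tcp comp [-23.7  -4.9] [0.5263 0.2042 0.005 ] [1.1 0.4 0.4]
60 edges (np.float64(-14.5), np.float64(10.0)) centre -2.25 q 15.3 line 29.5
45 edges (np.float64(-14.5), np.float64(10.0)) centre -2.25 q 15.0 line 29.5
30 edges (np.float64(-14.5), np.float64(10.25)) centre -2.125 q 9.0 line 29.75
20 edges (np.float64(-14.0), np.float64(10.5)) centre -1.75 q 6.7 line 29.75
10 edges (np.float64(-14.0), np.float64(10.5)) centre -1.75 q 7.3 line 29.75
0 edges (np.float64(-17.75), np.float64(7.75)) centre -5.0 q 0.5 line 29.75
-10 row 252.56279
-10 edges (np.float64(-12.75), np.float64(12.0)) centre -0.375 q 5.8 line 19.5
-20 row 268.91562
-20 edges (np.float64(-12.0), np.float64(12.75)) centre 0.375 q 7.4 line 20.75
-30 row 284.79578
-30 edges (np.float64(-11.75), np.float64(14.5)) centre 1.375 q 8.6 line 17.0
-40 row 300.22348
-40 edges (np.float64(-11.75), np.float64(14.5)) centre 1.375 q 7.5 line 15.25
-50 row 315.2178
-50 edges (np.float64(-15.75), np.float64(8.5)) centre -3.625 q 10.0 line 21.5
-60 row 329.79672
-60 edges (np.float64(-13.0), np.float64(12.0)) centre -0.5 q 0.1 line 20.5
```

Call:
drive_tool(deltas="0 1.5 -0.2 0 0; 0 3 -0.3 0 0; 0 5 -0.6 0 0; 0 7 -0.8 0 0; 0 9 -1 0 0; 0 11 -1.3 0 0; 0 13 -1.5 0 0; 0 15 -1.7 0 0; 0 17 -2 0 0; 0 18.5 -2.1 0 0; 0 20 -2.3 0 0; 0 21 -2.4 0 0")

```text
time_s: 19.75
position: [0.5471, 0.2018, 0.005]
tcp_rot: [[0.111, 0.994, 0.0], [0.994, -0.111, -0.0], [0.0, 0.0, -1.0]]
force: [-0.2, -0.3, 0.8]
opening: 0.004
grasp_force: 0.1
```

Call:
drive_tool(deltas="0 1 -0.1 0 0; 0 2 -0.2 0 0; 0 3 -0.3 0 0; 0 4 -0.5 0 0; 0 4.5 -0.5 0 0; 0 5 -0.6 0 0; 0 5 -0.6 0 0; 0 5 -0.6 0 0")

```text
time_s: 20.55
position: [0.5521, 0.2012, 0.0051]
tcp_rot: [[0.111, 0.994, 0.0], [0.994, -0.111, 0.0], [0.0, 0.0, -1.0]]
force: [0.0, -0.6, -0.7]
opening: 0.007
grasp_force: 0.0
```

```bash
python3 meas.py 25 | grep -v "q 0.0"|head -7
```

```text
t 20.55 tcp comp [ 2.3 -4.9] [0.5521 0.2012 0.0051] [ 0.  -0.6 -0.7]
60 edges (np.float64(11.25), np.float64(35.5)) centre 23.375 q 9.8 line 24.5
45 edges (np.float64(11.5), np.float64(37.25)) centre 24.375 q 11.2 line 38.75
30 edges (np.float64(11.75), np.float64(38.0)) centre 24.875 q 3.1 line 38.75
20 edges (np.float64(11.5), np.float64(36.25)) centre 23.875 q 6.6 line 46.0
10 edges (np.float64(11.75), np.float64(36.5)) centre 24.125 q 7.0 line 37.75
0 edges (np.float64(8.25), np.float64(32.5)) centre 20.375 q 0.3 line 38.25
```

Call:
drive_tool(deltas="0 0.7 -0.1 0 0; 0 1.5 -0.2 0 0; 0 2.5 -0.3 0 0; 0 3.5 -0.4 0 0; 0 4.3 -0.5 0 0; 0 5 -0.6 0 0; 0 5.3 -0.6 0 0; 0 5.6 -0.6 0 0; 0 5.6 -0.6 0 0; 0 5.6 -0.6 0 0")

```text
time_s: 21.6
position: [0.5576, 0.2006, 0.0051]
tcp_rot: [[0.111, 0.994, 0.0], [0.994, -0.111, -0.0], [-0.0, 0.0, -1.0]]
force: [0.4, -0.3, 0.7]
opening: 0.002
grasp_force: 0.1
```

```bash
python3 meas.py 30 | grep -v "q 0.0"|head -7
```

```text
t 21.6 tcp comp [ 7.8 -4.9] [0.5576 0.2006 0.0051] [ 0.4 -0.3  0.7]
60 edges (np.float64(16.25), np.float64(42.25)) centre 29.25 q 9.4 line 22.0
45 edges (np.float64(17.0), np.float64(43.25)) centre 30.125 q 9.2 line 32.75
30 edges (np.float64(17.25), np.float64(42.25)) centre 29.75 q 3.5 line 32.75
20 edges (np.float64(17.25), np.float64(41.75)) centre 29.5 q 2.1 line 39.25
10 edges (np.float64(17.25), np.float64(42.0)) centre 29.625 q 6.9 line 18.75
0 edges (np.float64(13.5), np.float64(39.5)) centre 26.5 q 0.6 line 15.25
```

Call:
drive_tool(deltas="0 -3 0.4 0 0; 0 -10 1.2 0 0; 0 -20 2 15 0; 0 -30 3 50 0; 0 -45 4 95 0; 0 -60 5 140 0; 0 -75 6 185 0; 0 -83 6 225 0; 0 -83 6 243 0; 0 -83 6 243 0; 0 -83 6 243 0")

```text
time_s: 22.75
position: [0.4737, 0.2066, 0.2475]
tcp_rot: [[0.111, 0.994, -0.001], [0.994, -0.111, -0.0], [-0.0, -0.001, -1.0]]
force: [-0.4, 0.4, -1.4]
opening: 0.009
grasp_force: 0.0
```

```bash
python3 meas.py 30 | grep -v "q 0.0"; python3 - <<'E'
import cv2
im=cv2.imread("pics/last.png");cv2.imwrite("pics/v9.png",cv2.resize(im[35:240,230:420],None,fx=2.9,fy=2.9,interpolation=cv2.INTER_CUBIC))
E
```

```text
t 22.75 tcp comp [-76.2  -8.6] [0.4737 0.2066 0.2475] [-0.4  0.4 -1.4]
60 edges (np.float64(16.25), np.float64(41.5)) centre 28.875 q 4.3 line 49.5
45 edges (np.float64(16.25), np.float64(39.25)) centre 27.75 q 7.4 line 47.5
30 edges (np.float64(16.25), np.float64(42.0)) centre 29.125 q 9.8 line 20.25
20 edges (np.float64(16.0), np.float64(42.25)) centre 29.125 q 6.8 line 21.0
10 edges (np.float64(16.25), np.float64(42.0)) centre 29.125 q 10.6 line 20.5
0 edges (np.float64(16.0), np.float64(42.25)) centre 29.125 q 6.8 line 21.25
-10 edges (np.float64(17.25), np.float64(42.75)) centre 30.0 q 6.5 line 20.75
-20 edges (np.float64(17.0), np.float64(42.25)) centre 29.625 q 5.9 line 21.5
-30 edges (np.float64(17.5), np.float64(43.0)) centre 30.25 q 5.8 line 21.0
-40 edges (np.float64(17.25), np.float64(42.75)) centre 30.0 q 6.2 line 21.5
-50 edges (np.float64(17.5), np.float64(42.75)) centre 30.125 q 5.3 line 21.0
-60 edges (np.float64(17.25), np.float64(43.25)) centre 30.25 q 5.7 line 21.75
```

View pics/v9.png

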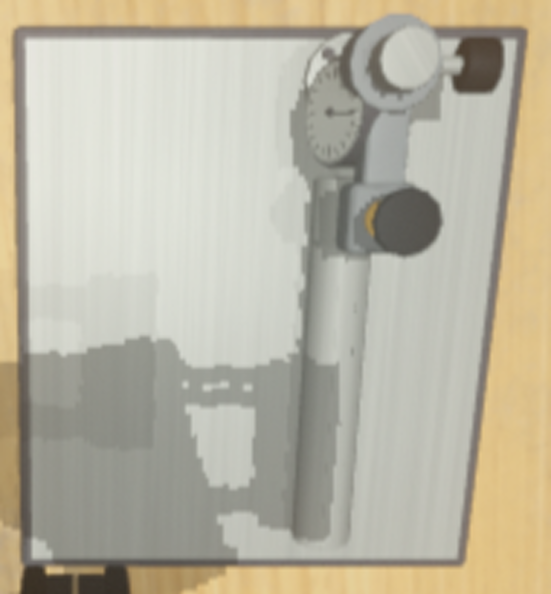

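The pin now lies on the line under the feeler, at x ≈ 29.5 mm and within about 0.6°. The pad at crop (407,220) agrees with the model, at world (0.586, 0.258). I'll move above the pad.

Call:
drive_tool(deltas="0 30 14 0 0; 0 65 30 0 0; 0 95 44 0 0; 0 112 51.5 -20 0; 0 112 51.5 -60 0; 0 112 51.5 -100 0; 0 112 51.5 -125 0; 0 112 51.5 -139 0; 0 112 51.5 -139 0; 0 112 51.5 -139 0")

```text
time_s: 23.8
position: [0.5869, 0.2582, 0.1089]
tcp_rot: [[0.111, 0.994, 0.0], [0.994, -0.111, 0.0], [0.0, 0.0, -1.0]]
force: [0.3, 0.0, 0.4]
opening: 0.006
grasp_force: 0.0
```

Call:
drive_tool(deltas="0 0 0 -3 0; 0 0 0 -6 0; 0 0 0 -9 0; 0 0 0 -11 0; 0 0 0 -11 0; 0 0 0 -11 0")

```text
time_s: 24.4
position: [0.5866, 0.2582, 0.0981]
tcp_rot: [[0.111, 0.994, 0.0], [0.994, -0.111, 0.0], [0.0, 0.0, -1.0]]
force: [0.2, 0.3, -0.5]
opening: 0.006
grasp_force: 0.0
```

Call:
drive_tool(deltas="0 0 0 -0.7 0; 0 0 0 -1.4 0; 0 0 0 -2.1 0; 0 0 0 -2.8 0; 0 0 0 -3.5 0; 0 0 0 -4 0; 0 0 0 -4 0")

```text
time_s: 25.1
position: [0.5865, 0.2581, 0.0939]
tcp_rot: [[0.111, 0.994, -0.0], [0.994, -0.111, -0.0], [-0.0, -0.0, -1.0]]
force: [0.0, -0.0, -0.1]
opening: 0.009
grasp_force: 0.0
```

Call:
drive_tool(deltas="0 0 0 -0.7 0; 0 0 0 -1.4 0; 0 0 0 -2.1 0; 0 0 0 -2.8 0; 0 0 0 -3.5 0; 0 0 0 -4 0")

```text
time_s: 25.7
position: [0.5865, 0.2581, 0.0899]
tcp_rot: [[0.111, 0.994, -0.0], [0.994, -0.111, -0.0], [-0.0, -0.0, -1.0]]
force: [0.2, -0.4, -0.5]
opening: 0.005
grasp_force: 0.0
```

Call:
drive_tool(deltas="0 0 0 -0.7 0; 0 0 0 -1.4 0; 0 0 0 -2.1 0; 0 0 0 -2.5 0; 0 0 0 -3 0")

```text
time_s: 26.2
position: [0.5865, 0.2581, 0.0872]
tcp_rot: [[0.111, 0.994, -0.0], [0.994, -0.111, -0.0], [-0.0, -0.0, -1.0]]
force: [-0.7, -0.8, 2.4]
opening: 0.007
grasp_force: 1.1
```

Call:
drive_tool(deltas="0 0 0 -0.7 0; 0 0 0 -1.4 0; 0 0 0 -2.1 0; 0 0 0 -2.5 0; 0 0 0 -3 0")

```text
time_s: 26.7
position: [0.5866, 0.2581, 0.0841]
tcp_rot: [[0.111, 0.994, 0.0], [0.994, -0.111, 0.0], [0.0, 0.0, -1.0]]
force: [-0.1, 0.3, 1.8]
opening: 0.005
grasp_force: 1.1
```

The finger is on the pad at about 2 N and the feeler is moving down. Continuing in small steps.

Call:
drive_tool(deltas="0 0 0 -0.7 0; 0 0 0 -1.4 0; 0 0 0 -2.1 0; 0 0 0 -2.8 0; 0 0 0 -3.5 0; 0 0 0 -4 0")

```text
time_s: 27.3
position: [0.5865, 0.2581, 0.08]
tcp_rot: [[0.111, 0.994, -0.0], [0.994, -0.111, 0.0], [-0.0, -0.0, -1.0]]
force: [-0.9, -0.7, 1.2]
opening: 0.007
grasp_force: 1.1
```

Call:
drive_tool(deltas="0 0 0 -0.5 0; 0 0 0 -1 0; 0 0 0 -1.5 0")

```text
time_s: 27.6
position: [0.5866, 0.2581, 0.0785]
tcp_rot: [[0.111, 0.994, 0.0], [0.994, -0.111, 0.0], [0.0, 0.0, -1.0]]
force: [-0.0, 0.6, 1.6]
opening: 0.005
grasp_force: 1.1
```

Call:
drive_tool(deltas="0 0 0 -0.4 0; 0 0 0 -0.7 0")

```text
time_s: 27.8
position: [0.5866, 0.2582, 0.0778]
tcp_rot: [[0.111, 0.994, 0.0], [0.994, -0.111, 0.0], [0.0, 0.0, -1.0]]
force: [-0.9, 0.8, 2.7]
opening: 0.003
grasp_force: 1.1
```

Call:
drive_tool(deltas="0 0 0 -0.3 0; 0 0 0 -0.6 0")

```text
time_s: 28.0
position: [0.5865, 0.2581, 0.0772]
tcp_rot: [[0.111, 0.994, -0.0], [0.994, -0.111, -0.0], [-0.0, -0.0, -1.0]]
force: [-1.0, 0.3, 2.8]
opening: 0.006
grasp_force: 1.1
```

Call:
drive_tool(deltas="0 0 0 -0.3 0; 0 0 0 -0.5 0")

```text
time_s: 28.2
position: [0.5865, 0.2581, 0.0767]
tcp_rot: [[0.111, 0.994, -0.0], [0.994, -0.111, -0.0], [-0.0, -0.0, -1.0]]
force: [-0.7, 0.2, 2.1]
opening: 0.007
grasp_force: 1.1
```

Call:
drive_tool(deltas="0 0 0 -0.3 0; 0 0 0 -0.5 0")

```text
time_s: 28.4
position: [0.5866, 0.2581, 0.0762]
tcp_rot: [[0.111, 0.994, 0.0], [0.994, -0.111, -0.0], [-0.0, 0.0, -1.0]]
force: [-0.2, 0.0, 1.9]
opening: 0.004
grasp_force: 1.1
```

Call:
drive_tool(deltas="0 0 0 -0.2 0; 0 0 0 -0.4 0")

```text
time_s: 28.6
position: [0.5865, 0.2581, 0.0758]
tcp_rot: [[0.111, 0.994, -0.0], [0.994, -0.111, 0.0], [0.0, -0.0, -1.0]]
force: [-1.2, 0.6, 3.0]
opening: 0.007
grasp_force: 1.1
```

Call:
drive_tool(deltas="0 0 0 -0.2 0; 0 0 0 -0.4 0")

```text
time_s: 28.8
position: [0.5865, 0.2581, 0.0754]
tcp_rot: [[0.111, 0.994, -0.0], [0.994, -0.111, -0.0], [-0.0, -0.0, -1.0]]
force: [0.4, 0.7, 1.8]
opening: 0.009
grasp_force: 1.1
```

Call:
drive_tool(deltas="0 0 0 -0.2 0; 0 0 0 -0.4 0")

```text
time_s: 29.0
position: [0.5866, 0.2581, 0.075]
tcp_rot: [[0.111, 0.994, -0.0], [0.994, -0.111, 0.0], [0.0, -0.0, -1.0]]
force: [-0.9, -0.4, 2.3]
opening: 0.006
grasp_force: 1.1
```

Call:
drive_tool(deltas="0 0 0 -0.2 0; 0 0 0 -0.4 0")

```text
time_s: 29.2
position: [0.5865, 0.2581, 0.0746]
tcp_rot: [[0.111, 0.994, -0.0], [0.994, -0.111, 0.0], [0.0, -0.0, -1.0]]
force: [-0.3, -0.7, 2.5]
opening: 0.001
grasp_force: 1.1
```

Call:
drive_tool(deltas="0 0 0 -0.2 0; 0 0 0 -0.4 0")

```text
time_s: 29.4
position: [0.5865, 0.2581, 0.0742]
tcp_rot: [[0.111, 0.994, -0.0], [0.994, -0.111, -0.0], [-0.0, -0.0, -1.0]]
force: [-0.5, -0.7, 2.8]
opening: 0.009
grasp_force: 1.1
```

Call:
drive_tool(deltas="0 0 0 -0.2 0; 0 0 0 -0.4 0")

```text
time_s: 29.6
position: [0.5866, 0.2581, 0.0739]
tcp_rot: [[0.111, 0.994, 0.0], [0.994, -0.111, 0.0], [0.0, 0.0, -1.0]]
force: [-0.8, 0.0, 3.9]
opening: 0.005
grasp_force: 1.7
```

Call:
drive_tool(deltas="0 0 0 -0.2 0; 0 0 0 -0.3 0")

```text
time_s: 29.8
position: [0.5866, 0.2582, 0.0738]
tcp_rot: [[0.111, 0.994, 0.0], [0.994, -0.111, 0.0], [0.0, 0.0, -1.0]]
force: [-1.2, 0.2, 4.5]
opening: 0.009
grasp_force: 2.4
```

The force has risen to 4.5 N with no further descent, so the foot is on the pin. Lifting straight off and checking.

Call:
drive_tool(deltas="0 0 0 2 0; 0 0 0 8 0; 0 0 0 30 0; 0 0 0 70 0; 0 -40 -20 115 0; 0 -80 -40 150 0; 0 -112 -51.5 174 0; 0 -112 -51.5 174 0; 0 -112 -51.5 174 0; 0 -112 -51.5 174 0")

```text
time_s: 30.8
position: [0.4756, 0.2069, 0.2473]
tcp_rot: [[0.111, 0.994, 0.001], [0.994, -0.111, 0.0], [0.0, 0.001, -1.0]]
force: [0.3, -0.8, -0.1]
opening: 0.008
grasp_force: 0.0
```

```bash
python3 meas.py 30 | grep -v "q 0.0"; python3 - <<'E'
import sys;sys.path.insert(0,".")
from h import *
import cv2
p=np.load("p.npy");m=imaging.camera_model("wrist")
for z in (.098,.104,.111): print("pad px at",z,proj(m,world(p,[[.03,.055,z]])).round(1))
a=cv2.imread("pics/last.png")[35:240,230:420];b=imaging.capture("scene")[155:245,205:340,::-1]
a=cv2.resize(a,None,fx=2.05,fy=2.05,interpolation=cv2.INTER_CUBIC);b=cv2.resize(b,(400,267),interpolation=cv2.INTER_CUBIC)
o=np.zeros((420,800,3),np.uint8);o[:a.shape[0],:a.shape[1]]=a;o[:267,400:]=b;cv2.imwrite("pics/v10.png",o)
E
```

```text
t 30.8 tcp comp [-74.3  -8.1] [0.4756 0.2069 0.2473] [ 0.3 -0.8 -0.1]
60 edges (np.float64(16.25), np.float64(41.75)) centre 29.0 q 5.1 line 59.0
45 edges (np.float64(16.25), np.float64(41.75)) centre 29.0 q 7.8 line 59.0
30 edges (np.float64(16.25), np.float64(42.0)) centre 29.125 q 10.1 line 20.25
20 edges (np.float64(16.0), np.float64(42.25)) centre 29.125 q 6.6 line 21.0
10 edges (np.float64(16.25), np.float64(42.0)) centre 29.125 q 10.4 line 20.5
0 edges (np.float64(13.25), np.float64(38.5)) centre 25.875 q 5.7 line 21.0
-10 edges (np.float64(17.25), np.float64(42.5)) centre 29.875 q 6.6 line 21.75
-20 edges (np.float64(17.0), np.float64(42.25)) centre 29.625 q 5.4 line 21.25
-30 edges (np.float64(17.25), np.float64(43.0)) centre 30.125 q 6.0 line 21.5
-40 edges (np.float64(17.25), np.float64(42.75)) centre 30.0 q 5.8 line 21.25
-50 edges (np.float64(17.5), np.float64(43.0)) centre 30.25 q 5.1 line 20.75
-60 edges (np.float64(17.5), np.float64(43.0)) centre 30.25 q 5.8 line 21.5
pad px at 0.098 [[364.6 111.7]]
pad px at 0.104 [[366.5 112. ]]
pad px at 0.111 [[368.9 112.3]]
```

View pics/v10.png

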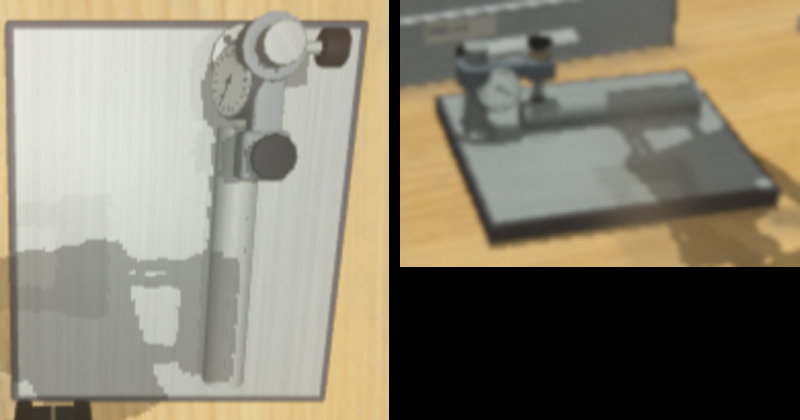

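The pin lies on the line, unmoved by the press. The pad has dropped to about (363,111), matching the 98 mm height, and the dial needle has turned. The foot rests on the pin and the robot is clear, so I'm handing in.

```bash
python3 -c "
from rig import bot
print(bot.hand_in())"
```

```text
the job is handed in; nothing more can be done
None
```

The pin lies along the scribed line (about 0.5 mm off at its centre, within about 0.6° of parallel), the feeler's foot rests on it, and the job was handed in at about 31 s with the robot clear; the pin was squared up partly with two open fingertips and a quick tap on its lagging end.

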